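# Hang the flap organizer on the two catch hooks of the open drawer front

### The arm

A 7-joint arm with a two-finger parallel gripper is mounted at the origin on the work surface. World frame = base frame: x ahead of the robot, y to its left, z up, the work surface at z = 0. Lengths are in m, angles in rad, forces in N, time in s.
With the tool pointing down it reaches from about 0.35 to 0.775 m from the base axis. Payload 3.1 kg.
Tool frame: the origin (TCP) lies at the very end of the fingers, on their centre line; the grasp point (between the pads) lies 19 mm behind it; z points along the fingers, y is the line along which they close (so a half turn about z gives the same grasp; the last joint's range is limited). The gripper opens to 85 mm and grips with 20 to 120 N. Pads are 22 mm wide; open, the fingers measure 114 mm over their backs; the gripper's body (76 mm by 85 mm) begins 54 mm behind the grasp point. The pads swing forward as they close: fully open they stand 13 mm farther back than shut.
Start: joints at [1.204, 0.311, 0.014, 1.512, -0.004, 1.319, -0.027], TCP at [0.176, -0.521, 0.231] pointing down, gripper open.
Joint ranges: [-2.7, 2.7], [-0.3, 1.91], [-1.27, 1.3], [0.12, 2.57], [-1.44, 4.58], [0.2, 2.03], [-3.05, 3.05]. Speed limits (rad/s): [2.79, 2.79, 3.14, 3.14, 3.14, 3.14, 3.14].

### API

Orientations are given as a unit quaternion [x, y, z, w].
In Python, from station import ctrl, imaging gives the robot as it stands. The module is installed in compiled form; this text tells all that it offers.
- The arm moves only by the tool drive_tool, never from a script. Its argument "targets" is a list of rows, each a list of 7 numbers: the shift along the tool's x, y, z in mm, then the turn, a rotation vector about the tool's x, y, z in degrees, then the gripper command: -1 is shut, 1 is fully open, values between are in proportion. In form: [[dx, dy, dz, wx, wy, wz, grip], ...]. A call has 1 to 10 rows; each row is the pose to reach, as a shift and turn from the pose commanded when the call began, along the tool's axes at that moment; what a row does not reach only later rows make up. A row lasts 1/12 s, in which the tool goes at most 41.7 mm and 7.16 degrees, less where a joint would pass 70% of its speed; a pose out of reach is approached as far as the arm can. A call with a gripper value outside its range is refused whole. The fingers move at their own pace and stop on an object; "newtons" is the grip in N (left out, the last holds). Time passes only in rows, so rows that repeat a pose let the fingers close. It gives the time, the measured TCP pose, the force, the opening and the grip force at its end, in the units of the state.
- ctrl.get_state(): the state, without advancing time (a new reading comes with each control period).
- imaging.get_image(name): name is "scene" or "top" or "wrist"; returns a dict with "frame" (420x560x3 uint8, red, green, blue), "K" (3x3 intrinsics, pixels), "dist" ([k1, k2, p1, p2, k3] as OpenCV has them; the pictures are not rectified), "world_from_camera" (4x4, takes a point from camera to world coordinates). Camera axes: x right, y up, looking along -z (the intrinsics and any distortion apply to the point x, -y, -z); pixel columns grow to the right and rows downward; lengths in m; the calibration is good to about 2 mm. A picture is of the moment at which its call begins. There is no depth.
- ctrl.sign_off(): hands the job in; it is judged then, once.
The state is a dict: "time": time; "qpos": joint angles; "qvel": joint speeds; "tau": joint torques, N m; "tool_pos": TCP position; "tool_rot": TCP orientation; "force": force on the tool from outside, world axes, zero at the start; "torque": the same for the moment, N m; "opening": finger opening in m; "gripper_force": force on a finger pad.
Only numpy, scipy, OpenCV 4.12 (cv2) and the standard library are available. Lean on these libraries where they do the work, as an engineer would, in place of code of your own. Each camera call takes 0.05 s, during which the arm holds its last target. There are 200 camera calls.

### The job

Pick up the pale blue flap organizer by the grip block on its rail and hang it on the two steel hooks of the open drawer front: bring the rail in over both hooks and press it down, without forcing it (no more than about 30 N), until the orange catches of both hooks have turned fully over the rail. Let go only when both sides are seated, and leave it hanging there. Leave the glass container, the straw cup and the spoon on the counter where they are.

Things in the scene. Friction and masses are not known exactly. Their poses are not given: they have to be found in the camera images.
- organizer: Pale blue plastic organizer, loose, 0.3-0.5 kg, standing on the counter. Box 66 (x) x 300 (y) x 75 (z) mm, flaps on its -x side; end uprights (22 x 8, outer faces y = +-158) rise to z = 170 and carry a white round rail, diameter 10, along y at x = 0, z = 160; open between box top and rail. Origin: centre of underside, z up. Start and hung: x within 0.5 rad of the unit's x.
- grip (a point): Centre of the blue grip block in the middle of the rail, on the rail axis: 18 (x) x 70 (y) x 30 (z) mm, to be gripped from above across its 18 mm. Axes as the organizer.
- rail_left (a point): Point on the rail axis that goes into the left hook, 85 mm to +y of the grip centre. Axes as the organizer.
- rail_right (a point): Point on the rail axis that goes into the right hook, 85 mm to -y of the grip centre. Axes as the organizer.
- unit: Pale green painted drawer unit, fixed, drawer open. Origin: on the counter under the middle of the drawer front's front face; x away from the robot into the drawer, y left along the front, z up. Front board 380 (y) x 16 thick, z = 30 to 180; carcass (212 high) from x = 178. Carries two steel hooks, 26 wide, at y = +85 (left) and -85 (right), reaching out to x = -78.
- seat_left (a point): Nominal place of the seated rail axis in the left hook (unit frame: -60, 85, 200 mm; axes as the unit); fixed on the unit. Each hook was set by hand at its own height, up to 8 mm above or below nominal; that is not measured. The hook: U slot open upwards, 14 wide in x, lips flaring to 32 wide, tops 27 above the seated rail axis; the hook and its arm to the board reach 15 below that axis.
- seat_right (a point): The same for the right hook (unit frame: -60, -85, 200 mm). The rail comes in from the robot's side above the lips of both hooks, the hooks passing between rail and box, then goes down into the slots.
- catch_left (a joint): Angle (rad) of the left hook's orange catch: 0 = open, one finger up, one across the slot; about 0.68 (0.65-0.70) = turned fully over the seated rail. The rail meets the lower finger 10-11 mm above its seat and turns it by being pushed down. Stiff: takes 4-7 N at the rail per hook, more than the organizer's weight; stays where left. Pulling the rail up opens it.
- catch_right (a joint): The same for the right hook's orange catch.
- container: Round closed glass container with peach lid, diameter 94, 62 high, loose. Origin: centre of the underside.
- straw_cup: Stainless straw cup with mint twist cap, diameter 70, 103 high, straw to 139, loose. Origin: centre of the underside.
- spoon: Peach spoon, 141 long along its x, 26 wide, 8 thick, loose, lying on the counter. Origin: its underside, 70 mm from the handle end.
Mind the look-alikes: they are no part of the job. Of the things that look like the container, the smallest one is meant. What is meant by the straw_cup is not black, and is the smaller of those in its own colour.

How it is judged:
On the way, in this order (a step that is already met when the one before it is completed fails the run):
1. the organizer is lifted off the counter in the gripper (height (world z) of organizer above 0.03 m and contact force between the fingers and organizer above 1 N), for 0.2 s.
2. with the gripper still holding the organizer, both catches are turned fully over the rail (value of joint each of catch_left, catch_right above 0.6 rad and z of each of rail_left, rail_right in the frame of unit below 0.21 m and contact force between the fingers and organizer above 1 N), for 0.2 s.
At the end, for the whole second after the job is handed in: Both catches past 0.6 rad; both rail points in their hooks (x within 7 mm of the slot's middle, height 189-210 mm in the unit's frame), grip within 35 mm of the middle; organizer released, at rest (under 0.03 m/s), tilted under 0.2 rad; container and cup upright (value of joint each of catch_left, catch_right above 0.6 rad and z of rail_left in the frame of unit between 0.189 and 0.21 m and z of rail_right in the frame of unit between 0.189 and 0.21 m and x of rail_left in the frame of unit between -0.067 and -0.053 m and x of rail_right in the frame of unit between -0.067 and -0.053 m and y of grip in the frame of unit between -0.035 and 0.035 m and linear speed of organizer below 0.03 m/s and angle between organizer's own z axis and vertical below 0.2 rad and angle between each of container, straw_cup's own z axis and vertical below 0.1 rad); the robot touches nothing.
It fails at once if the hooks and unit are forced: the organizer presses on them with more than 35 N (contact force between organizer and unit above 35 N).
It fails at once if the container, the cup or the spoon is moved by more than 20 mm (distance of any of container, straw_cup, spoon from where it was at the start of the episode above 0.02 m).
It fails at once if the gripper or arm pushes on the unit or its hooks with more than 15 N (contact force between any of the fingers, the arm and unit above 15 N).
It also fails if it takes over 54 s, if anything falls off the work surface, if the arm or the gripper's body presses on something with over 40 N, if the wrist force passes 120 N, or if a joint passes its speed limit or range.

## Working session

There is one attempt and no reset: what is moved stays moved. The work goes in short steps, Python scripts to look and compute and a tool call to move; the robot and the scene stay as the last step left them, time stands still between calls to the robot, and variables do not carry over. Pictures are saved under pics/ and viewed, at most 10 in all, crops included, and the job is handed in when it is done.

Besides the shell and the picture viewer there is one more tool, called after ">>>" in YAML: its name, and indented under it one key for each argument. drive_tool: Moves the arm, as the interface text tells. Its arguments: {"type":"object","properties":{"targets":{"type":"array","items":{"type":"array","items":{"type":"number"}}},"newtons":{"type":"number"}},"required":["targets"]}

```bash
mkdir -p pics
cat > h.py <<'E'
import numpy as np, cv2
from station import ctrl, imaging
def shot(n,f):
    d=imaging.get_image(n); cv2.imwrite(f'pics/{f}.png',d['frame'][...,::-1]); np.savez(f'pics/{f}.npz',**d); return d
def ray(d,uv):
    p=cv2.undistortPoints(np.array([[uv]],float),d['K'],d['dist'])[0,0]
    T=d['world_from_camera']; r=T[:3,:3]@np.array([p[0],-p[1],-1.]); return T[:3,3],r
def onz(d,uv,z):
    o,r=ray(d,uv); return o+r*(z-o[2])/r[2]
def proj(d,P):
    T=d['world_from_camera']; c=(np.atleast_2d(P)-T[:3,3])@T[:3,:3]
    c=c*[1,-1,-1]
    return cv2.projectPoints(c,np.zeros(3),np.zeros(3),d['K'],d['dist'])[0][:,0]
E
python3 - <<'E'
from h import *
for n in('scene','top','wrist'):
    d=shot(n,n+'0'); print(n,d['world_from_camera'].round(3).tolist())
print(ctrl.get_state())
a=[cv2.imread(f'pics/{n}0.png') for n in('scene','top')]
E
```

```text
scene [[-0.852, -0.388, 0.352, 1.003], [0.524, -0.633, 0.57, 0.72], [0.002, 0.67, 0.743, 1.063], [0.0, 0.0, 0.0, 1.0]]
top [[-0.017, 0.978, -0.208, 0.308], [-1.0, -0.016, 0.007, 0.04], [0.003, 0.208, 0.978, 1.372], [0.0, 0.0, 0.0, 1.0]]
wrist [[0.32, 0.902, 0.289, 0.248], [-0.947, 0.306, 0.095, -0.496], [-0.003, -0.304, 0.953, 0.374], [0.0, 0.0, 0.0, 1.0]]
{'time': 0.15, 'qpos': array([ 1.20430084,  0.31157361,  0.01397342,  1.51269483, -0.00441143,
        1.31917132, -0.02721311]), 'qvel': array([ 0.0007369 , -0.0018776 , -0.00075373, -0.00468242, -0.00054874,
       -0.00202242, -0.00034069]), 'tau': array([ 1.02805963e-03, -3.80268896e+01,  1.46681182e-01, -2.30848718e+01,
        1.22864119e-02,  9.66722524e-03,  1.40505410e-06]), 'tool_pos': array([ 0.17536847, -0.52071529,  0.23045071]), 'tool_rot': array([ 9.86835563e-01,  1.61724294e-01, -1.77585584e-04, -8.90610732e-04]), 'force': array([-0.11246379, -0.03816052, -0.05087568]), 'torque': array([-0.06807881, -0.050138  , -0.01825386]), 'gripper_force': 0.0, 'opening': 0.08508762218508326}
```

View pics/top0.png

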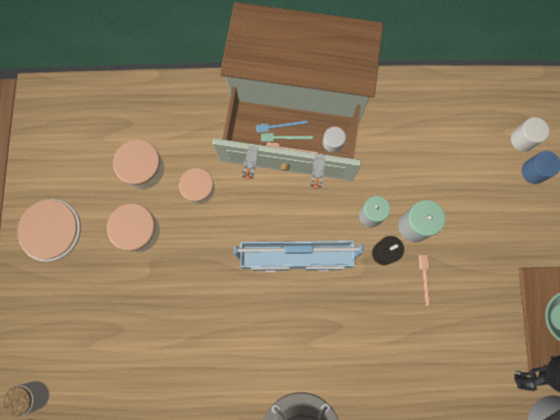

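View pics/scene0.png

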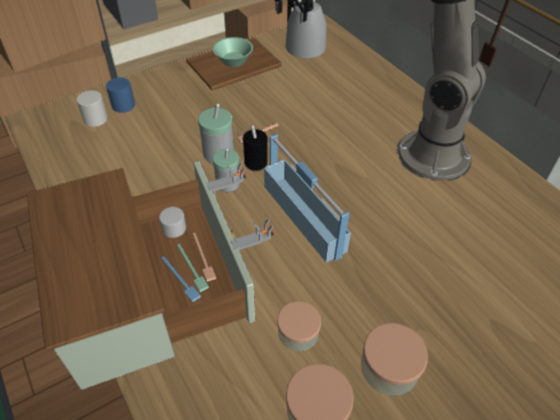

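Top view: the organizer is at about (300,254), with its grip at (299,249). The drawer hooks are at (250,165) and (318,175), the small container at (196,184), the smaller mint cup at (375,211) and the spoon at (425,280). I'll zoom in for exact pixels.

Run:
```python
import cv2,numpy as np
t=cv2.imread('pics/top0.png')[135:285,180:400]; s=cv2.imread('pics/scene0.png')[120:270,190:360]
cv2.imwrite('pics/tz.png',cv2.resize(t,None,fx=3.6,fy=3.6,interpolation=2))
cv2.imwrite('pics/sz.png',cv2.resize(s,None,fx=4,fy=4,interpolation=2))
```

```text
(no output)
```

View pics/tz.png

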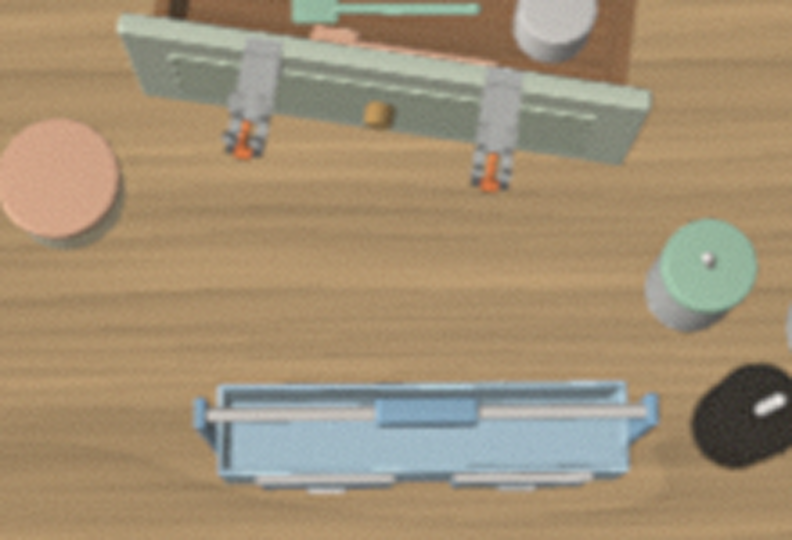

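View pics/sz.png

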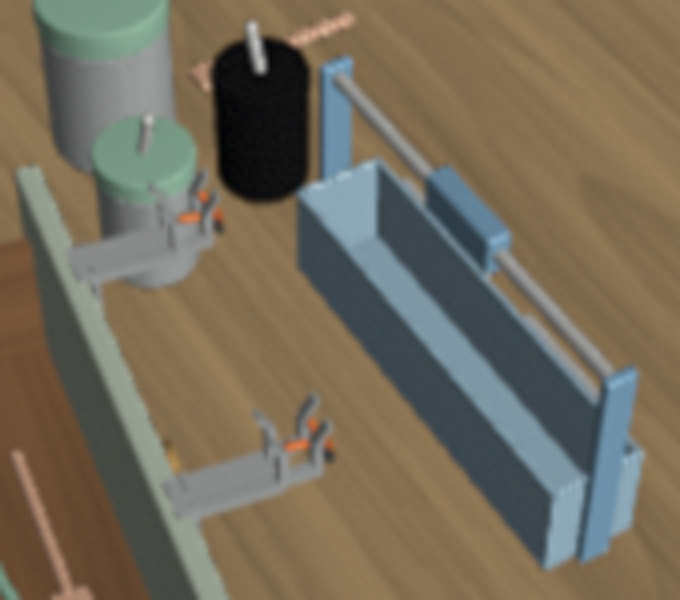

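```bash
cat >> h.py <<'E'
def ld(f): return dict(np.load(f'pics/{f}.npz'))
E
cat > m.py <<'E'
from h import *
t=ld('top0'); s=ld('scene0')
T=lambda u,v:((u+.5)/3.6-.5+180,(v+.5)/3.6-.5+135)
S=lambda u,v:((u+.5)/4-.5+190,(v+.5)/4-.5+120)
L=onz(t,T(128,37),.18);R=onz(t,T(646,108),.18)
print('board',L,R,np.linalg.norm(L-R)); O=(L+R)/2; O[2]=0
y=(L-R)/np.linalg.norm(L-R); yaw=np.arctan2(-y[0],y[1]); x=np.array([np.cos(yaw),np.sin(yaw),0])
print('unit',O,'yawdeg',np.degrees(yaw))
print('scene board ends',onz(s,S(22,175),.18))
a=onz(t,T(208,415),.16);b=onz(t,T(645,411),.16);print('rail',a,b,np.linalg.norm(a-b),'mid',(a+b)/2,'yaw',np.degrees(np.arctan2(-(a-b)[0],(a-b)[1])))
print('grip top',onz(t,T(427,410),.175)); print('grip scene', onz(s,S(468,210),.175))
print('scene rail',onz(s,S(342,76),.16),onz(s,S(608,372),.16))
for n,sd in(('L',85),('R',-85)):
    P=O+x*-.06+y*sd/1000+[0,0,.2]
    print(n,P,'top crop',(proj(t,P)[0]-[180,135])*3.6,'scene crop',(proj(s,P)[0]-[190,120])*4, 'lip tops scene',((proj(s,np.array([P+x*.016+[0,0,.027],P-x*.016+[0,0,.027]]))-[190,120])*4).tolist(),'lip tops top',((proj(t,np.array([P+x*.016+[0,0,.027],P-x*.016+[0,0,.027]]))-[180,135])*3.6).tolist())
for n,p,z in(('cup',T(708,265),.103),('cont',T(58,180),.062)):
    q=onz(t,p,z); print(n,q,'unit',(q-O)@x,(q-O)@y)
E
python3 m.py
```

```text
board [0.73212632 0.20642719 0.18      ] [ 0.67396074 -0.15606674  0.18      ] 0.367130884482233
unit [0.70304353 0.02518022 0.        ] yawdeg -9.115942936854703
scene board ends [ 0.68633796 -0.15249341  0.18      ]
rail [0.46623065 0.15104693 0.16      ] [ 0.46381083 -0.14813818  0.16      ] 0.29919489418590994 mid [0.46502074 0.00145438 0.16      ] yaw -0.4634003996623439
grip top [0.46521668 0.00173546 0.175     ]
grip scene [0.47093338 0.0084987  0.175     ]
scene rail [ 0.46302455 -0.14712268  0.16      ] [0.46670489 0.14495632 0.16      ]
L [0.65726813 0.11861262 0.2       ] top crop [249.49301135 127.56035912] scene crop [292.18236357 432.66933383] lip tops scene [[262.6145689654511, 409.0067605886268], [320.1667560484841, 390.8371800625014]] lip tops top [[250.52861029287632, 93.4314533036208], [243.01621829923496, 138.8497909394911]]
R [ 0.63033456 -0.04924024  0.2       ] top crop [495.99880744 161.63698997] scene crop [183.07043107 219.72130965] lip tops scene [[153.91368218217679, 193.82519333799007], [207.13586107578112, 178.72949274549217]] lip tops top [[501.76779735387925, 128.02344003527057], [495.68952973748486, 173.82585299784074]]
cup [ 0.57740653 -0.20828614  0.103     ] unit -0.08706143941205013 -0.25042264518299584
cont [0.66046272 0.27468791 0.062     ] unit -0.08157320736407986 0.23961015322056153
```

>>> drive_tool:
  targets:
    - [40, -20, -20, 0, 0, -5, 1]
    - [70, -45, -40, 0, 0, -10, 1]
    - [105, -65, -60, 0, 0, -15, 1]
    - [140, -87, -80, 0, 0, -20, 1]
    - [175, -108, -100, 0, 0, -25, 1]
    - [210, -130, -115, 0, 0, -30, 1]
    - [245, -152, -130, 0, 0, -35, 1]
    - [280, -174, -130, 0, 0, -40, 1]
    - [310, -193, -130, 0, 0, -44, 1]
    - [340, -211, -130, 0, 0, -48, 1]

```text
time: 0.98
tool_pos: [0.4244, -0.2195, 0.3619]
tool_rot: [0.835, 0.55, 0.0, 0.001]
force: [0.8, -0.5, 0.3]
opening: 0.0849
gripper_force: 0.0
```

>>> drive_tool:
  targets:
    - [35, 10, 0, 0, 0, -4, 1]
    - [70, 20, 0, 0, 0, -8, 1]
    - [105, 30, 0, 0, 0, -12, 1]
    - [140, 40, 0, 0, 0, -16, 1]
    - [175, 50, 0, 0, 0, -19, 1]
    - [205, 58, 0, 0, 0, -21, 1]
    - [236, 67, 0, 0, 0, -23, 1]
    - [236, 67, 0, 0, 0, -23, 1]
    - [236, 67, 0, 0, 0, -23, 1]

```text
time: 1.73
tool_pos: [0.5789, -0.0286, 0.3598]
tool_rot: [0.708, 0.706, -0.0, -0.001]
force: [-0.3, -0.1, 0.3]
opening: 0.0853
gripper_force: 0.0
```

Run:
```python
from h import *
d=shot('wrist','w1'); print(d['world_from_camera'].round(3).tolist(),d['K'][0])
print(ctrl.get_state()['tool_pos'],ctrl.get_state()['tool_rot'])
cv2.imwrite('pics/w1b.png',cv2.resize(cv2.imread('pics/w1.png'),(800,600),interpolation=2))
```

```text
[[1.0, 0.0, 0.004, 0.578], [-0.001, 0.954, 0.301, 0.049], [-0.003, -0.301, 0.954, 0.504], [0.0, 0.0, 0.0, 1.0]] [346.52135669   0.         283.58115883]
[ 0.57851548 -0.03076101  0.3602505 ] [ 7.09093356e-01  7.05114054e-01 -6.96696495e-04 -5.45553399e-04]
```

View pics/w1b.png

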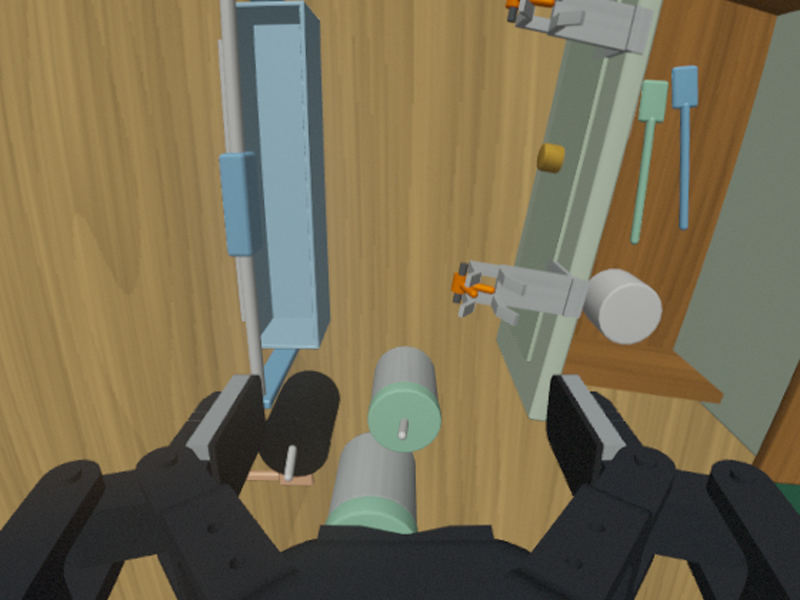

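Wrist view: the grip block is at (237,204) and the right hook's orange catch at (465,285). The left hook is cut off at the image's top edge (530,5). I'll shift the view left to see both.

>>> drive_tool:
  targets:
    - [35, 10, 0, 0, 0, 3, 1]
    - [70, 20, 0, 0, 0, 6, 1]
    - [95, 30, 0, 0, 0, 9, 1]
    - [95, 30, 0, 0, 0, 9, 1]
    - [95, 30, 0, 0, 0, 9, 1]
    - [95, 30, 0, 0, 0, 9, 1]

```text
time: 2.28
tool_pos: [0.6091, 0.0612, 0.3612]
tool_rot: [0.764, 0.646, -0.001, 0.001]
force: [0.9, 0.2, -0.1]
opening: 0.0856
gripper_force: 0.0
```

Run:
```python
from h import *
d=shot('wrist','w2'); print(d['world_from_camera'].round(3).tolist())
from m import O,x,y
for sd in(85,-85): print(proj(d,O-.06*x+y*sd/1000+[0,0,.2])*1.4286)
im=cv2.imread('pics/w2.png'); P=proj(d,O-.06*x+[0,0,.2])[0].astype(int);
cr=[]
for sd in(85,-85):
    p=proj(d,O-.05*x+y*sd/1000+[0,0,.2])[0].astype(int); x0=max(p[0]-30,0);y0=max(p[1]-45,0); c=im[y0:y0+85,x0:x0+75]; print('crop',sd,x0,y0,c.shape)
    cr.append(cv2.resize(c,(75*5,85*5),interpolation=2))
cv2.imwrite('pics/w2h.png',np.hstack(cr)); cv2.imwrite('pics/w2b.png',cv2.resize(im,(800,600),interpolation=2))
```

```text
[[0.986, 0.157, 0.051, 0.621], [-0.165, 0.939, 0.301, 0.138], [-0.001, -0.305, 0.952, 0.505], [0.0, 0.0, 0.0, 1.0]]
board [0.73212632 0.20642719 0.18      ] [ 0.67396074 -0.15606674  0.18      ] 0.367130884482233
unit [0.70304353 0.02518022 0.        ] yawdeg -9.115942936854703
scene board ends [ 0.68633796 -0.15249341  0.18      ]
rail [0.46623065 0.15104693 0.16      ] [ 0.46381083 -0.14813818  0.16      ] 0.29919489418590994 mid [0.46502074 0.00145438 0.16      ] yaw -0.4634003996623439
grip top [0.46521668 0.00173546 0.175     ]
grip scene [0.47093338 0.0084987  0.175     ]
scene rail [ 0.46302455 -0.14712268  0.16      ] [0.46670489 0.14495632 0.16      ]
L [0.65726813 0.11861262 0.2       ] top crop [249.49301135 127.56035912] scene crop [292.18236357 432.66933383] lip tops scene [[262.6145689654511, 409.0067605886268], [320.1667560484841, 390.8371800625014]] lip tops top [[250.52861029287632, 93.4314533036208], [243.01621829923496, 138.8497909394911]]
R [ 0.63033456 -0.04924024  0.2       ] top crop [495.99880744 161.63698997] scene crop [183.07043107 219.72130965] lip tops scene [[153.91368218217679, 193.82519333799007], [207.13586107578112, 178.72949274549217]] lip tops top [[501.76779735387925, 128.02344003527057], [495.68952973748486, 173.82585299784074]]
cup [ 0.57740653 -0.20828614  0.103     ] unit -0.08706143941205013 -0.25042264518299584
cont [0.66046272 0.27468791 0.062     ] unit -0.08157320736407986 0.23961015322056153
[[470.6631275  150.97260085]]
[[462.60146648 401.05820122]]
crop 85 311 60 (85, 75, 3)
crop -85 303 235 (85, 75, 3)
```

View pics/w2h.png

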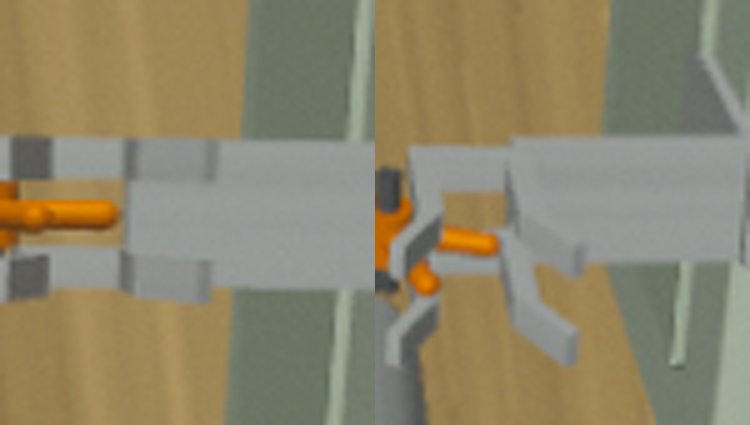

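The left slot's middle is at about (329,103) and the right's at about (323,277) in w2. Both are within 2-3 px of the prediction, so the unit pose is good. Next I'll go over the grip block.

>>> drive_tool:
  targets:
    - [-20, -33, 10, 0, 0, -2, 1]
    - [-40, -63, 20, 0, 0, -4, 1]
    - [-60, -93, 35, 0, 0, -6, 1]
    - [-75, -120, 60, 0, 0, -8, 1]
    - [-83, -132, 90, 0, 0, -9, 1]
    - [-83, -132, 125, 0, 0, -9, 1]
    - [-83, -132, 150, 0, 0, -9, 1]
    - [-83, -132, 155, 0, 0, -9, 1]
    - [-83, -132, 155, 0, 0, -9, 1]

```text
time: 3.08
tool_pos: [0.4639, 0.0014, 0.205]
tool_rot: [0.711, 0.704, -0.002, -0.001]
force: [-0.1, -0.8, 1.0]
opening: 0.085
gripper_force: 0.0
```

Run:
```python
from h import *
d=shot('wrist','w3'); im=d['frame']
s=ctrl.get_state(); print(s['tool_pos'],s['tool_rot'])
h=cv2.cvtColor(im,cv2.COLOR_RGB2HSV); m=((h[...,0]>95)&(h[...,0]<115)&(h[...,1]>110)&(h[...,2]>110)).astype(np.uint8)
n,_,st,c=cv2.connectedComponentsWithStats(m)
for i in range(1,n):
    if st[i,4]>150: print(st[i],c[i],onz(d,c[i],.175))
cv2.imwrite('pics/w3b.png',cv2.resize(im[...,::-1],(800,600)))
```

```text
[0.46561443 0.00207316 0.20675793] [7.10292374e-01 7.03906698e-01 2.61690737e-06 3.23201115e-04]
```

View pics/w3b.png

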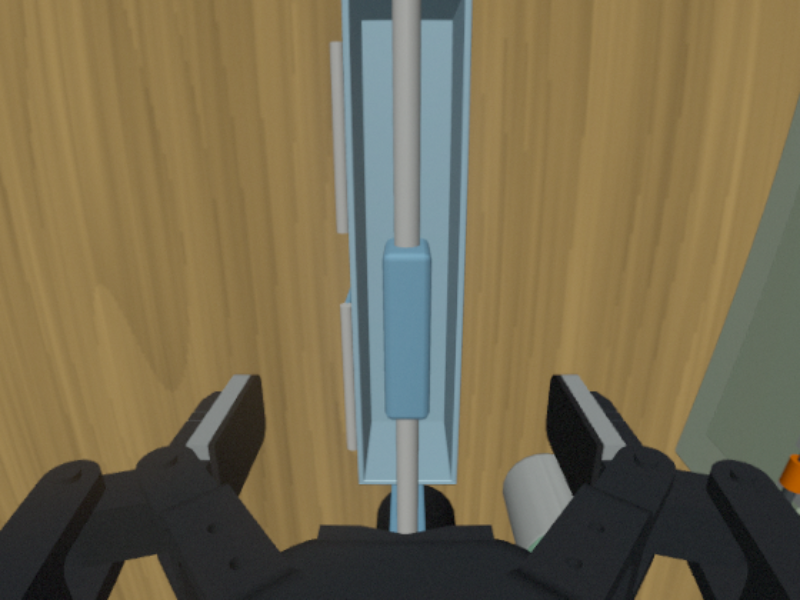

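Block is centred between the fingers at (407,328). I'll descend, then grip.

>>> drive_tool:
  newtons: 50
  targets:
    - [0, 0, 25, 0, 0, 0, 1]
    - [0, 0, 50, 0, 0, 0, 1]
    - [0, 0, 61, 0, 0, 0, 1]
    - [0, 0, 61, 0, 0, 0, 1]
    - [0, 0, 61, 0, 0, 0, -1]
    - [0, 0, 61, 0, 0, 0, -1]
    - [0, 0, 61, 0, 0, 0, -1]
    - [0, 0, 61, 0, 0, 0, -1]
    - [0, 0, 61, 0, 0, 0, -1]
    - [0, 0, 61, 0, 0, 0, -1]

```text
time: 3.97
tool_pos: [0.4653, 0.0034, 0.1458]
tool_rot: [0.71, 0.705, -0.0, 0.0]
force: [0.8, 0.7, 4.0]
opening: 0.0172
gripper_force: 50.4
```

>>> drive_tool:
  targets:
    - [0, 0, 0, 0, 0, 0, -1]
    - [0, 0, 0, 0, 0, 0, -1]
    - [0, 0, 0, 0, 0, 0, -1]
    - [0, 0, -8, 0, 0, 0, -1]
    - [0, 0, -20, 0, 0, 0, -1]
    - [0, 0, -40, 0, 0, 0, -1]
    - [0, 0, -60, 0, 0, 0, -1]
    - [0, 0, -80, 0, 0, 0, -1]
    - [0, 0, -100, 0, 0, 0, -1]
    - [0, 0, -105, 0, 0, 0, -1]

```text
time: 4.8
tool_pos: [0.4671, 0.0036, 0.2528]
tool_rot: [0.709, 0.705, 0.002, 0.002]
force: [1.1, 1.0, -2.8]
opening: 0.017
gripper_force: 49.2
```

Run:
```python
from h import *
t=shot('top','top1');shot('wrist','w4');shot('scene','scene1')
s=ctrl.get_state(); print({k:s[k] for k in('time','tool_pos','tool_rot','force','opening','gripper_force')})
im=cv2.imread('pics/w4.png'); a=cv2.resize(im[:,160:400],(400,600)); sc=cv2.imread('pics/scene1.png')[60:300,200:360]
cv2.imwrite('pics/c4.png',np.hstack([a,cv2.resize(sc,(400,600))]))
```

```text
{'time': 4.95, 'tool_pos': array([0.4650749 , 0.0032756 , 0.24934104]), 'tool_rot': array([ 7.09485242e-01,  7.04720144e-01, -3.35892069e-04, -3.11882578e-04]), 'force': array([-0.21571128, -0.38244686, -3.82702283]), 'opening': 0.017422589963328416, 'gripper_force': 49.10082757472992}
```

View pics/c4.png

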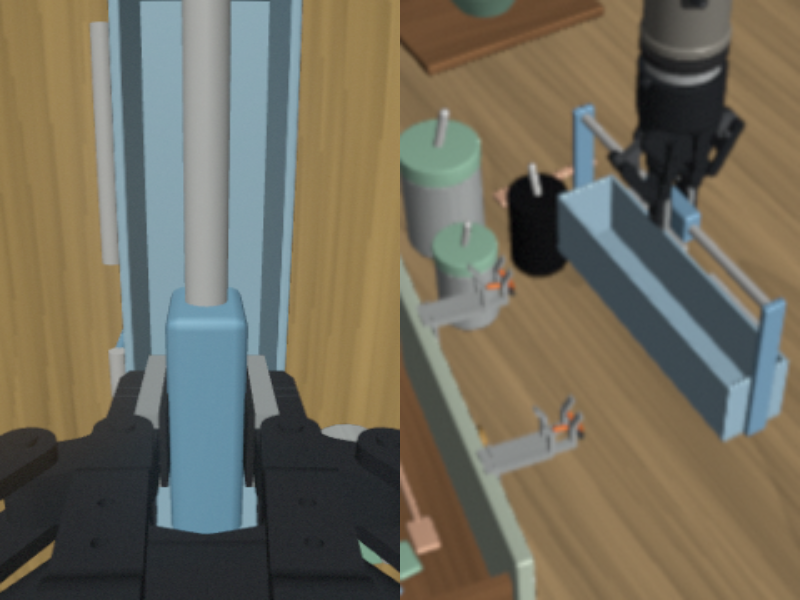

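The organizer is held level and square. I'll refine the slot position numerically and move to a standoff in front of the hooks.

>>> drive_tool:
  targets:
    - [15, 10, -5, 0, 0, 2, -1]
    - [30, 25, -10, 0, 0, 4, -1]
    - [45, 45, -12, 0, 0, 6, -1]
    - [50, 65, -12, 0, 0, 8, -1]
    - [50, 80, -12, 0, 0, 8.7, -1]
    - [50, 80, -12, 0, 0, 8.7, -1]
    - [50, 80, -12, 0, 0, 8.7, -1]
    - [50, 80, -12, 0, 0, 8.7, -1]

```text
time: 5.62
tool_pos: [0.5443, 0.0526, 0.2603]
tool_rot: [0.761, 0.649, -0.002, -0.001]
force: [0.5, -0.2, -2.9]
opening: 0.0173
gripper_force: 49.5
```

```bash
python3 - <<'E' | tail -12
from m import *
d=ld('w2')
for sd,p,z in((85,(328.7,102.8),.207),(-85,(322.6,277.4),.195)):
    for dz in(-.008,0,.008):
        q=onz(d,p,z+dz)-O; print(sd,dz,q@x+.06,q@y-sd/1000)
s=ctrl.get_state(); print(s['tool_pos'],s['tool_rot'],s['force'])
shot('scene','scene2')
im=cv2.imread('pics/scene2.png')[80:260,195:375]
cv2.imwrite('pics/c5.png',cv2.resize(im,(600,600),interpolation=2))
E
```

```text
scene rail [ 0.46302455 -0.14712268  0.16      ] [0.46670489 0.14495632 0.16      ]
L [0.65726813 0.11861262 0.2       ] top crop [249.49301135 127.56035912] scene crop [292.18236357 432.66933383] lip tops scene [[262.6145689654511, 409.0067605886268], [320.1667560484841, 390.8371800625014]] lip tops top [[250.52861029287632, 93.4314533036208], [243.01621829923496, 138.8497909394911]]
R [ 0.63033456 -0.04924024  0.2       ] top crop [495.99880744 161.63698997] scene crop [183.07043107 219.72130965] lip tops scene [[153.91368218217679, 193.82519333799007], [207.13586107578112, 178.72949274549217]] lip tops top [[501.76779735387925, 128.02344003527057], [495.68952973748486, 173.82585299784074]]
cup [ 0.57740653 -0.20828614  0.103     ] unit -0.08706143941205013 -0.25042264518299584
cont [0.66046272 0.27468791 0.062     ] unit -0.08157320736407986 0.23961015322056153
85 -0.008 -0.0005882817438102456 0.002371054503905637
85 0 -0.0015927759741001177 0.0026605157745557967
85 0.008 -0.0025972702043898788 0.002949977045205998
-85 -0.008 0.0002600991729593202 -0.003819045217645367
-85 0 -0.0007278148946366636 0.00089665648166673
-85 0.008 -0.0017157289622326544 0.005612358180978855
[0.54431086 0.0525543  0.2602979 ] [ 0.76082621  0.64895205 -0.00173878 -0.00130052] [ 0.51910851 -0.15208806 -2.90509557]
```

>>> drive_tool:
  targets:
    - [0, 0, 12, 0, 0, 0, -1]
    - [0, 0, 24, 0, 0, 0, -1]
    - [0, 15, 24, 0, 0, 0, -1]
    - [1, 35, 24, 0, 0, 0, -1]
    - [1, 55, 24, 0, 0, 0, -1]
    - [2, 75, 24, 0, 0, 0, -1]
    - [2, 90, 24, 0, 0, 0, -1]
    - [2, 99, 24, 0, 0, 0, -1]
    - [2, 99, 24, 0, 0, 0, -1]
    - [2, 99, 24, 0, 0, 0, -1]

```text
time: 6.5
tool_pos: [0.643, 0.0389, 0.2376]
tool_rot: [0.761, 0.649, -0.001, -0.001]
force: [-0.5, 0.1, -3.1]
opening: 0.0175
gripper_force: 49.8
```

Run:
```python
from h import *
s=ctrl.get_state(); print(s['tool_pos'],s['tool_rot'],s['force'])
shot('scene','scene3');shot('wrist','w5')
im=cv2.imread('pics/scene3.png')[110:260,170:310]; w=cv2.imread('pics/w5.png')[:,140:500]
cv2.imwrite('pics/c6.png',np.hstack([cv2.resize(im,(450,480),interpolation=2),cv2.resize(w,(350,480),interpolation=2)]))
```

```text
[0.64299352 0.03887827 0.23755253] [ 7.61006576e-01  6.48743466e-01 -7.46616793e-04 -5.90756397e-04] [-0.49248593  0.11530721 -3.12082738]
```

View pics/c6.png

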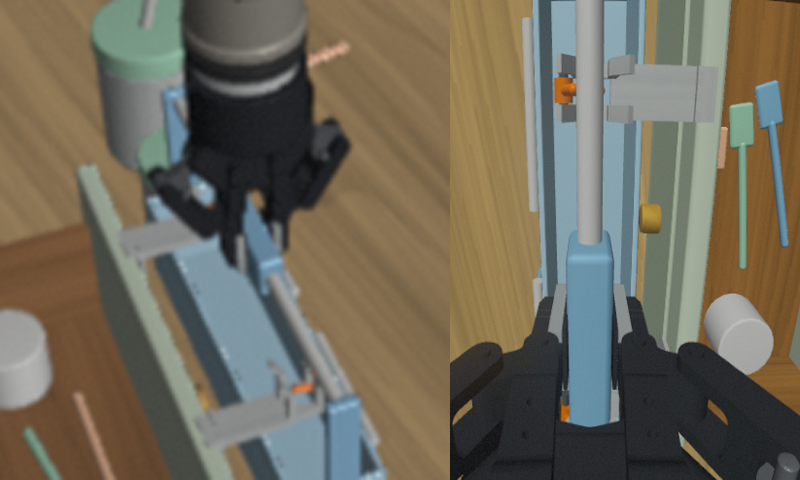

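The rail (column 590) sits over the middle of the left slot (edges at 577 and 607). The box is below the hook arms and both hooks are between rail and box. I'll go down gently and watch the force.

>>> drive_tool:
  targets:
    - [0, 0, 8, 0, 0, 0, -1]
    - [0, 0, 16, 0, 0, 0, -1]
    - [0, 0, 22, 0, 0, 0, -1]
    - [0, 0, 26, 0, 0, 0, -1]
    - [0, 0, 29, 0, 0, 0, -1]
    - [0, 0, 29, 0, 0, 0, -1]

```text
time: 7.1
tool_pos: [0.6432, 0.0389, 0.2078]
tool_rot: [0.761, 0.649, -0.001, -0.001]
force: [0.1, 0.1, -3.2]
opening: 0.0172
gripper_force: 49.7
```

>>> drive_tool:
  targets:
    - [0, 0, 2, 0, 0, 0, -1]
    - [0, 0, 4, 0, 0, 0, -1]
    - [0, 0, 5, 0, 0, 0, -1]
    - [0, 0, 5, 0, 0, 0, -1]

```text
time: 7.43
tool_pos: [0.6438, 0.0391, 0.2039]
tool_rot: [0.761, 0.649, -0.0, -0.0]
force: [0.4, 0.3, -2.5]
opening: 0.0174
gripper_force: 49.8
```

>>> drive_tool:
  targets:
    - [0, 0, 1, 0, 0, 0, -1]
    - [0, 0, 2, 0, 0, 0, -1]
    - [0, 0, 3, 0, 0, 0, -1]
    - [0, 0, 3, 0, 0, 0, -1]

```text
time: 7.77
tool_pos: [0.6438, 0.0391, 0.2009]
tool_rot: [0.761, 0.649, -0.0, -0.0]
force: [-0.2, 0.6, -4.4]
opening: 0.0176
gripper_force: 49.9
```

>>> drive_tool:
  targets:
    - [0, 0, 1, 0, 0, 0, -1]
    - [0, 0, 2, 0, 0, 0, -1]
    - [0, 0, 3, 0, 0, 0, -1]
    - [0, 0, 3, 0, 0, 0, -1]

```text
time: 8.1
tool_pos: [0.6444, 0.0391, 0.1991]
tool_rot: [0.761, 0.649, 0.001, 0.001]
force: [-0.5, 0.7, 1.8]
opening: 0.0175
gripper_force: 50.6
```

>>> drive_tool:
  targets:
    - [0, 0, 1, 0, 0, 0, -1]
    - [0, 0, 2, 0, 0, 0, -1]
    - [0, 0, 3, 0, 0, 0, -1]
    - [0, 0, 3, 0, 0, 0, -1]

```text
time: 8.43
tool_pos: [0.6448, 0.039, 0.1954]
tool_rot: [0.761, 0.649, 0.001, 0.001]
force: [0.8, 0.2, 1.9]
opening: 0.0175
gripper_force: 50.6
```

```bash
python3 -c "
from h import *
s=ctrl.get_state(); print(s['tool_pos'],s['tool_rot'],s['force'],s['torque'])"
```

```text
[0.6448076  0.03901549 0.1954487 ] [0.76081047 0.64897298 0.00087387 0.00086033] [0.83917226 0.24320582 1.89826512] [-0.45741979 -0.3581852   0.17272771]
```

>>> drive_tool:
  targets:
    - [0, 0, 1, 0, 0, 0, -1]
    - [0, 0, 2, 0, 0, 0, -1]
    - [0, 0, 3, 0, 0, 0, -1]
    - [0, 0, 3, 0, 0, 0, -1]

```text
time: 8.77
tool_pos: [0.6446, 0.039, 0.192]
tool_rot: [0.761, 0.649, 0.001, 0.001]
force: [3.5, -0.5, 2.3]
opening: 0.017
gripper_force: 50.6
```

```bash
python3 -c "
from h import *
s=ctrl.get_state(); print(s['tool_pos'],s['tool_rot'],s['force'],s['torque'])"
```

```text
[0.6446386  0.03901551 0.19204776] [7.60823356e-01 6.48958446e-01 6.52829659e-04 5.74741361e-04] [ 3.48647048 -0.45450673  2.3491688 ] [-0.46843593 -0.74931197  0.33132102]
```

The vertical force (about 5 N) and torque x = -0.46 N·m show that only the right catch is engaged, so the left hook is lower. I'll roll left side down while descending, with a 1 mm nudge forward.

>>> drive_tool:
  targets:
    - [0, 0.5, 1.2, 0, -0.7, 0, -1]
    - [0, 1, 2.4, 0, -1.4, 0, -1]
    - [0, 1, 3.5, 0, -2, 0, -1]
    - [0, 1, 3.5, 0, -2, 0, -1]

```text
time: 9.1
tool_pos: [0.645, 0.0391, 0.1892]
tool_rot: [0.761, 0.648, -0.013, 0.012]
force: [1.8, -0.6, 5.1]
opening: 0.017
gripper_force: 50.9
```

```bash
python3 -c "
from h import *
s=ctrl.get_state(); print(s['tool_pos'],s['tool_rot'],s['force'],s['torque'])"
```

```text
[0.64495093 0.03910712 0.18920175] [ 0.76113784  0.64834673 -0.01341     0.01165681] [ 1.81158208 -0.55715     5.10898158] [-0.06622802 -0.33714533  0.06677128]
```

>>> drive_tool:
  targets:
    - [0, 0.3, 1.2, 0, -0.5, 0, -1]
    - [0, 0.5, 2.4, 0, -1, 0, -1]
    - [0, 0.5, 3.5, 0, -1.4, 0, -1]
    - [0, 0.5, 3.5, 0, -1.4, 0, -1]

```text
time: 9.43
tool_pos: [0.6453, 0.0397, 0.1866]
tool_rot: [0.761, 0.648, -0.022, 0.019]
force: [0.9, 0.1, 7.8]
opening: 0.0168
gripper_force: 51.4
```

```bash
python3 -c "
from h import *
s=ctrl.get_state(); print(s['tool_pos'],s['tool_rot'],s['force'],s['torque'])"
```

```text
[0.64533748 0.03971219 0.18656454] [ 0.7606904   0.64844337 -0.02220822  0.01944512] [0.90277617 0.06239999 7.84406882] [-0.00568026 -0.03690011 -0.04878651]
```

>>> drive_tool:
  targets:
    - [0, 0, 1, 0, -0.4, 0, -1]
    - [0, 0, 2, 0, -0.8, 0, -1]
    - [0, 0, 2, 0, -0.8, 0, -1]

```text
time: 9.68
tool_pos: [0.6455, 0.04, 0.1849]
tool_rot: [0.76, 0.648, -0.027, 0.024]
force: [1.1, 0.1, 7.7]
opening: 0.0168
gripper_force: 51.4
```

```bash
python3 -c "
from h import *
s=ctrl.get_state(); print(s['tool_pos'],s['tool_rot'],s['force'],s['torque'])"
```

```text
[0.64545444 0.0399786  0.18487154] [ 0.76045299  0.64838489 -0.02710366  0.02395142] [1.05374595 0.13460077 7.66999086] [ 0.01058895 -0.09752383 -0.11974334]
```

Both catches are now turning (about 11 N total). I'll continue straight down.

>>> drive_tool:
  targets:
    - [0, 0, 0.8, 0, 0, 0, -1]
    - [0, 0, 1.5, 0, 0, 0, -1]
    - [0, 0, 1.5, 0, 0, 0, -1]

```text
time: 9.93
tool_pos: [0.6455, 0.0401, 0.184]
tool_rot: [0.761, 0.648, -0.027, 0.024]
force: [0.1, -0.6, 10.3]
opening: 0.0175
gripper_force: 51.8
```

>>> drive_tool:
  targets:
    - [0, 0, 0.8, 0, 0, 0, -1]
    - [0, 0, 1.5, 0, 0, 0, -1]
    - [0, 0, 1.5, 0, 0, 0, -1]

```text
time: 10.18
tool_pos: [0.6455, 0.0401, 0.1837]
tool_rot: [0.761, 0.648, -0.026, 0.024]
force: [-2.5, -1.0, 13.7]
opening: 0.0173
gripper_force: 52.4
```

```bash
python3 -c "
from h import *
s=ctrl.get_state(); print(s['tool_pos'],s['tool_rot'],s['force'],s['torque'])"
```

```text
[0.64551471 0.04009973 0.18367017] [ 0.76066423  0.64817227 -0.02627302  0.02392406] [-2.50434893 -1.04844003 13.68175648] [ 0.1890662   0.42922191 -0.11164064]
```

>>> drive_tool:
  targets:
    - [0, 0, 0.8, 0, 0.3, 0, -1]
    - [0, 0, 1.5, 0, 0.6, 0, -1]
    - [0, 0, 1.5, 0, 0.6, 0, -1]

```text
time: 10.43
tool_pos: [0.6456, 0.0402, 0.1835]
tool_rot: [0.761, 0.648, -0.022, 0.021]
force: [-2.6, 2.3, 18.4]
opening: 0.0174
gripper_force: 52.8
```

```bash
python3 -c "
from h import *
s=ctrl.get_state(); print(s['tool_pos'],s['tool_rot'],s['force'],s['torque'])"
```

```text
[0.64561764 0.04019371 0.18350398] [ 0.76068897  0.64840958 -0.02187185  0.02095057] [-2.58202114  2.29829298 18.3827944 ] [-0.29686167  0.6511779  -0.12962502]
```

Both sides are now stiff: about 12 N right, and about 9.6 N left in the step before, both above catch friction. I'll confirm visually before letting go.

Run:
```python
from h import *
s=shot('scene','scene4');w=shot('wrist','w6')
a=cv2.resize(s['frame'][165:255,210:310],(400,360),interpolation=2); w0=w['frame'][20:160,200:355]
b=cv2.resize(w0,(400,360),interpolation=2)
c=cv2.resize(w['frame'][230:400,170:370],(400,240)); t=imaging.get_image('top'); e=cv2.resize(t['frame'][130:220,225:375],(400,240),interpolation=2)
cv2.imwrite('pics/c7.png',np.vstack([np.hstack([a,b]),np.hstack([c,e])])[...,::-1])
```

View pics/c7.png

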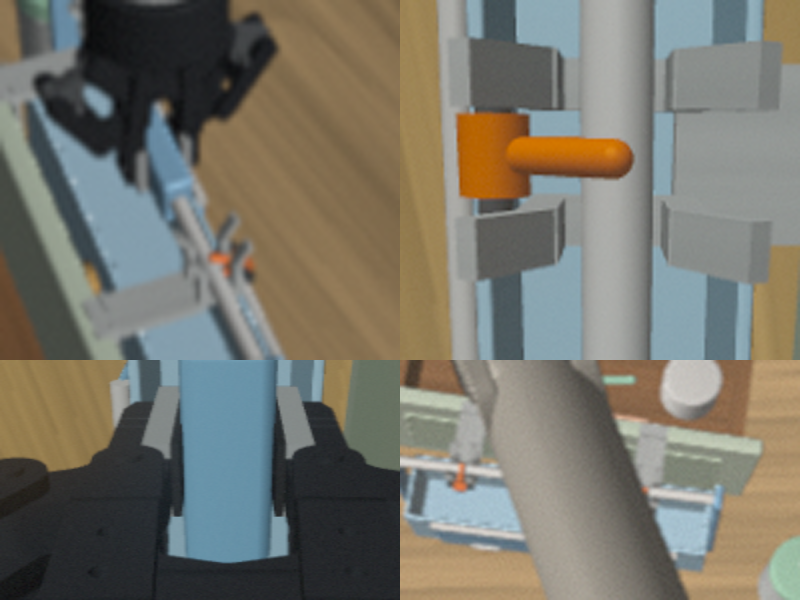

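Left catch is clearly over the rail (finger at (570,157) across the rail). The right one is hidden, but its force says seated. I'll give a little extra press on the left for certainty, then unload and check.

>>> drive_tool:
  targets:
    - [0, 0, 0.5, 0, -0.25, 0, -1]
    - [0, 0, 0.8, 0, -0.4, 0, -1]
    - [0, 0, 0.8, 0, -0.4, 0, -1]

```text
time: 10.83
tool_pos: [0.6456, 0.0401, 0.1835]
tool_rot: [0.761, 0.648, -0.025, 0.024]
force: [-4.3, 0.2, 20.6]
opening: 0.0169
gripper_force: 53.2
```

```bash
python3 -c "
from h import *
s=ctrl.get_state(); print(s['tool_pos'],s['tool_rot'],s['force'],s['torque'])"
```

```text
[0.64561765 0.04010965 0.18347956] [ 0.76066501  0.64825411 -0.02454318  0.02351558] [-4.27116613  0.23875563 20.5653155 ] [-0.07893336  0.8906408  -0.05913821]
```

Both sides carry about 12 N with no further travel, so they are seated. I'll unload, then open partly.

>>> drive_tool:
  targets:
    - [0, -0.3, -1.5, 0, 0, 0, -1]
    - [0, -0.5, -3, 0, 0, 0, -1]
    - [0, -0.5, -3.5, 0, 0, 0, -1]
    - [0, -0.5, -3.5, 0, 0, 0, -1]

```text
time: 11.17
tool_pos: [0.6455, 0.0401, 0.1837]
tool_rot: [0.761, 0.648, -0.025, 0.023]
force: [0.9, 0.0, 9.6]
opening: 0.0173
gripper_force: 51.4
```

>>> drive_tool:
  targets:
    - [0, 0, -1, 0, 0, 0, -1]
    - [0, 0, -2, 0, 0, 0, -1]
    - [0, 0, -2, 0, 0, 0, -1]
    - [0, 0, -2, 0, 0, 0, -0.6]
    - [0, 0, -2, 0, 0, 0, -0.4]
    - [0, 0, -2, 0, 0, 0, -0.3]
    - [0, 0, -2, 0, 0, 0, -0.3]
    - [0, 0, -2, 0, 0, 0, -0.3]
    - [0, 0, -2, 0, 0, 0, -0.3]
    - [0, 0, -2, 0, 0, 0, -0.3]

```text
time: 12.0
tool_pos: [0.6443, 0.0385, 0.1828]
tool_rot: [0.76, 0.648, -0.027, 0.022]
force: [-0.3, -0.2, 0.4]
opening: 0.0303
gripper_force: 0.0
```

>>> drive_tool:
  targets:
    - [0, 0, -5, 0, 0, 0, -0.3]
    - [0, 0, -15, 0, 0, 0, -0.3]
    - [0, 0, -30, 0, 0, 0, -0.3]
    - [0, 0, -55, 0, 0, 0, -0.3]
    - [0, 0, -85, 0, 0, 0, -0.3]
    - [0, -20, -120, 0, 0, 0, -0.3]
    - [0, -50, -140, 0, 0, 0, -0.3]
    - [0, -90, -150, 0, 0, 0, -0.3]
    - [0, -125, -150, 0, 0, 0, -0.3]
    - [0, -125, -150, 0, 0, 0, -0.3]

```text
time: 12.83
tool_pos: [0.5159, 0.0726, 0.3351]
tool_rot: [0.758, 0.651, -0.028, 0.022]
force: [-1.6, -0.1, 0.1]
opening: 0.0298
gripper_force: 0.0
```

Run:
```python
from h import *
t=shot('top','top5'); s=shot('scene','scene5'); w=shot('wrist','w7')
def org(d,n):
    h=cv2.cvtColor(d['frame'],cv2.COLOR_RGB2HSV); m=((h[...,0]<13)&(h[...,1]>190)&(h[...,2]>150)).astype(np.uint8)
    k,_,st,c=cv2.connectedComponentsWithStats(m)
    print(n,[(st[i].tolist(),c[i].round(1).tolist()) for i in range(1,k) if st[i,4]>3])
for n in('scene0','scene5','top0','top5','w7'): org(ld(n),n)
```

```text
scene0 []
scene5 []
top0 []
top5 []
w7 []
```

Run:
```python
from h import *
from scipy import ndimage as nd
for n in('scene0','scene5','top0','top5','w7'):
    f=ld(n)['frame'].astype(int); m=(f[...,0]-f[...,2]>110)&(f[...,0]>150)&(f[...,0]-f[...,1]>60)
    l,k=nd.label(m,np.ones((3,3)))
    for i,o in enumerate(nd.find_objects(l)):
        a=(l==i+1).sum()
        if a>3: print(n,'rows',o[0].start,o[0].stop,'cols',o[1].start,o[1].stop,a)
t=ld('top5')
for c0,r0 in((240,160),(308,170)):
    f=t['frame'].astype(int)[r0:r0+24,c0:c0+18]
    print('\n'.join(''.join('O' if p[0]-p[2]>70 and p[0]-p[1]>45 else ('b' if p[2]-p[0]>25 else ('W' if p.min()>150 else ('g' if p.max()-p.min()<28 else '.'))) for p in r) for r in f),'\n')
```

```text
scene0 rows 174 175 cols 235 240 5
scene0 rows 230 232 cols 262 267 6
scene5 rows 229 231 cols 263 267 5
top0 rows 176 179 cols 245 249 10
top0 rows 178 188 cols 314 318 20
top5 rows 180 188 cols 314 318 16
w7 rows 79 94 cols 417 453 275
w7 rows 271 286 cols 394 409 150
w7 rows 282 288 cols 414 423 39
gggggggggggggggggg
gggggggggggggggggg
gggggggggggggggggg
gggggggggggggggggg
gggggggggggggggggg
gggggggggggggggggg
gggggggggggggggggg
gggggggggggggggggg
gggggggggggggggggg
gggggggggggggggggg
gggggggggggggggggg
gggggggggggggggggg
gggggggggggggggggg
gggggggggggggggggg
gggggggggggggggggg
gggggggggggggggggg
gggggggggggggggggg
gggggggggggggggggg
gggggggggggggggggg
gggggggggggggggggg
gggggggggggggggggg
gggggggggggggggggg
gggggggggggggggggg
gggggggggggggggggg 

gggggWWWWWWWWWWggg
gggggWWWWWWWWWWggg
gggggWWWWWWWWWWggg
gggggWWWWWWWWWWggg
gggggWWWWWWWWWWggg
WWWggggWWWWWWWgggg
WWWWggggWWWWgggggg
WWWWWWWWW.ggggggWW
WWWWWWWWOOWWWWWWWW
WWWWWWWWOOWWWWWWWW
ggggggW.OOWWWWWWWW
bggggggOOOggggWWWW
bggggggOO.gggggggg
bbgggggOO.gggggggb
bbbgg.OOO.gWWggggg
bbbgg.OOOO.gggbbbb
bbbbg.OOOOOggbbbbb
bbbbbWOOOO.ggbbbbb
bbbbbbWWgWWbbbbbbb
bbbbbbbbbbbbbbbbbb
bbbbbbbbbbbbbbbbbb
bbbbbbbbbbbbbbbbbb
bbbbbbbbbbbbbbbbbb
bbbbbbbbbbbbbbbbbb
```

```bash
python3 - <<'E' | tail -6
from m import *
w=ld('w7'); n=x*0
zl=.193+.008
for zr in(.201,.205,.209,.213):
    P=onz(w,(452,86),zl); B=onz(w,(418,87),zl)
    q=lambda p:proj(w,p-y*.17+[0,0,zr-.193])[0].round(1)
    print(zr,'pred right tip',q(P),'base',q(B), 'tip unit x',((P-O)@x).round(4))
f=w['frame'].astype(int)[264:296,388:432]
s=ctrl.get_state(); print(s['force'],s['time'])
m=(f[...,0]-f[...,2]>60)&(f[...,0]-f[...,1]>35); print(np.argwhere(m)[:,1].max()+388)
E
```

```text
0.201 pred right tip [423.5 279.4] base [394.8 281.2] tip unit x -0.0574
0.205 pred right tip [425.1 281.9] base [396.  283.8] tip unit x -0.0574
0.209 pred right tip [426.7 284.5] base [397.3 286.4] tip unit x -0.0574
0.213 pred right tip [428.3 287.2] base [398.7 289.1] tip unit x -0.0574
[ 0.10540882 -0.25563927 -0.44088768] 12.9833
422
```

```bash
python3 -c "
from station import ctrl
print(ctrl.sign_off())"
```

```text
the job is handed in; nothing more can be done
None
```

The organizer is hanging on both hooks and released, and the job is handed in. The left catch was seen fully over the rail; the right was hidden during the press, so I judged it from about 12 N on that side with no further travel and pixel checks after release.

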